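# Pin the lever lock of the hallway rack

## Robot

A 7-joint arm with a two-finger parallel gripper is mounted at the origin on the work surface. World frame = base frame: x ahead of the robot, y to its left, z up, the work surface at z = 0. Lengths are in m, angles in degrees, forces in N, time in s.
With the tool pointing down it reaches from about 0.425 to 0.875 m from the base axis. Payload 4.7 kg.
Tool frame: the origin (TCP) lies on the centre line of the jaws, within the pads' length; the fingertips stand env.nose_length ahead of it and the grasp point (between the pads) lies 8 mm behind it (env.nose_length is the distance from the TCP to the fingertips, in m); y points along the fingers, z is the direction in which the jaws open and shut, and the axes are right-handed (so a half turn about y gives the same grasp; the last joint's range is limited). The gripper opens to 87 mm and grips with 3 to 60 N. Pads are 19 mm wide; open, the fingers measure 117 mm over their backs; the gripper's body (75 mm by 190 mm) begins 51 mm behind the grasp point.
Start: joints at [-63.879, 18.392, -4.016, 83.108, 1.295, 78.541, -3.26], TCP at [0.278, 0.588, 0.234] pointing down, gripper open.
Joint ranges: [-163.93, 163.93], [-17.29, 119.83], [-79.2, 71.16], [3.27, 140.29], [-89.18, 269.18], [5.43, 117.66], [-154.24, 154.24]. Speed limits (degrees/s): [147.25, 147.25, 180, 180, 180, 180, 180].

## Interface

Orientations are given as [roll, pitch, yaw] about the fixed x, y, z axes, in that order (R = Rz(yaw) Ry(pitch) Rx(roll)).
In Python, from cell import env, read_camera, camera_info, job, models gives the robot as it stands.
- The arm moves only by the tool move_arm, never from a script. Its argument "moves" is a list of rows, each a list of 6 numbers: the shift along the tool's x, y, z in mm, then the turn, a rotation vector about the tool's x, y, z in degrees. In form: [[x, y, z, ax, ay, az], ...]. A call has 1 to 20 rows; each row is the pose to reach, as a shift and turn from the pose commanded when the call began, along the tool's axes at that moment; what a row does not reach only later rows make up. A row lasts 1/12 s, in which the tool goes at most 41.7 mm and 7.16 degrees, less where a joint would pass 70% of its speed; a pose out of reach is approached as far as the arm can. A call with a gripper value outside its range is refused whole. "claw" is the finger opening in mm, from 0 to 87, set as the call begins (left out, the last holds). The fingers move at their own pace and stop on an object; "newtons" is the grip in N (left out, the last holds). Time passes only in rows, so rows that repeat a pose let the fingers close. It gives the time, the measured TCP pose, the force and the opening at its end, in the units of the state.
- env.get_obs(): the state, without advancing time (a new reading comes with each control period).
- read_camera(name): name is "scene" or "top"; returns (picture, depth): 384x512x3 uint8, red, green, blue; 384x512 float32, m along the optical axis (not along the pixel's ray), 0 where there is no reading.
- camera_info(name): a dict with "fx", "fy", "cx", "cy" (pixels), "R" (3x3) and "t" (3): a world point X has camera coordinates R X + t. Camera axes: x right, y down, z forward; pixel columns grow to the right and rows downward; lengths in m; the calibration is good to about 2 mm. A picture is of the moment at which its call begins. camera_info takes no time and is no camera call.
- job.sign_off(): hands the job in, once; it reports no verdict.
Trained networks look in the newest picture that a camera, given by its name, has taken for a name from the list of things; names that differ only in an ending like _2 or _b are one class to them, and where a whole thing is asked for, a point or a joint stands for the part that bears it (a point fixed in the world has none). Each returns a list of dicts, best first, with "score" (0 to 1); they miss things now and then, are a little off and sometimes report something else, mostly with a low value. They report only what shows in the picture. A call takes as long as a camera call.
- models.spot_in(target, camera): "point" ([x, y, z] in m, in world coordinates, good to about 4 mm: the middle of the surface that is visible of it).
- models.cut_out(target, camera): "mask" (384x512 bool, what is visible of it).
The state is a dict: "time_s": time; "qpos": joint angles; "joint_velocities": joint speeds; "effort": joint torques, N m; "tool_pos": TCP position; "tool_rot": TCP orientation; "force": force on the tool from outside, world axes, zero at the start; "wrist_torque": the same for the moment, N m; "grip_width": finger opening in m.
Only numpy, scipy, OpenCV 4.12 (cv2) and the standard library are available. Lean on these libraries where they do the work, as an engineer would, in place of code of your own. Each camera call takes 0.05 s, during which the arm holds its last target.

## Task

Lock the folding shelf rack: swing its red lever shut, all the way into the steel fork, then take the loose yellow-headed retaining pin from its wooden rest and push it through the holes of fork and lever until its head sits fully home on the fork. Let go of everything, and leave the things on and around the rack standing where they are.

Things in the scene. Friction and masses are not known exactly. Their poses are not given: they have to be found in the camera images.
- fork: Steel fork (clevis), 36 x 36 mm, fixed at the rack's front. Origin: mouth of its 12 mm round hole, on the upper cheek's outer face, 125 mm above the table. z: hole axis, outwards, leaning 25 deg from vertical towards the robot; x: up the slope, away from the robot; y: level. Along z, mm: upper cheek 0 to -8, lever -10 to -18, lower plate -20 to -28, free below to -85. Rear wall at x 18 to 24 mm.
- lever (a joint): Angle of the stiff red lever. 0: its hole is in line with the fork's; grows as it opens, down the slope; at angle q it points along (-sin q, cos q) in the fork's x, y. Starts at 0.5 to 0.8, stays where left (friction 0.25 N m, about 2 N at the post). Hard stop at -0.03: there its hole is 2.7 mm past the line, and the pin's tapered nose, pushed with some newtons, draws it back.
- lever_post (a point): Middle of the lever's grip post, 27 mm above the lever's top face: black cylinder 16 mm in diameter, 50 mm high, parallel to the fork's z axis, 150 mm from the hinge. The lever is a red bar 24 mm wide, 8 mm thick, with a 12 mm round hole 90 mm from the hinge.
- lever_hinge (a point): Point on the lever's hinge axis at the level of the lever's underside; at (0, -90, -18) mm in the fork's frame.
- pin_head (a point): Centre of the pin's yellow head: cylinder 22 mm in diameter, 14 mm high; z runs from tip to head. Below it a steel shank 10 mm in diameter, 50 mm long, its last 12 mm tapering to a 4.4 mm wide nose. About 50 g. Starts standing loosely, head up, in its rest, leaning up to some degrees; 20 mm of shank are free below the head.
- pin_collar (a point): Point on the pin's axis at the underside of its head, 7 mm below pin_head and 50 mm above the tip. With the pin home this point lies at the fork's origin.
- pin_tip (a point): Centre of the pin's nose end, 57 mm below pin_head along the pin's axis.
- pinrest: Pin rest: light wooden block 60 x 60 x 40 mm on the table, fixed. Origin: centre of its underside. In its top is a vertical hole of 11.5 mm, 30 mm deep, in which the pin stands. It stands on the left or the right of the table.
- rack: Low grey metal two-board shelf rack, 570 mm wide, fixed, with the fork at its front; the boards reach from x 35 to 205 mm of its frame, the upper one with its top at 110 mm; corner posts to 140 mm. Origin: on the table straight below the fork's hole mouth.
- saucer_a: White saucer, 110 mm across, 16 mm high, on the table, on the side where the pin rest is not. Leave alone. Origin under its centre.
- saucer_b: Blue saucer, 100 mm across, 16 mm high, on the rack behind the fork. Leave alone. Origin under its centre.
- tin: Octagonal silver gift tin, 104 mm across, 70 mm high, on the table at the robot's far left or right. Leave alone. Origin under its centre.
- lantern: Red plastic lantern, 80 mm across, about 114 mm high, on the table at the other side than the tin. Leave alone. Origin under its centre.
- teapot: Glass teapot, 116 mm across (190 mm over spout and handle), 93 mm high, on the rack. Leave alone. Origin under its centre.
- cakestand: Stainless steel cake stand, 160 mm across, 92 mm high, on the rack. Leave alone. Origin under its centre.

How it is judged (in metres and radians):
On the way, in this order (a step that is already met when the one before it is completed fails the run):
1. the lever is swung shut into the fork, its hole within the reach of the pin's nose (joint below 0.035), the pin still in its rest (value of joint lever below 0.035 rad and distance between pin_collar and fork above 0.1 m), for 0.2 s.
2. the pin is lifted out of its rest (height (world z) of pin_tip above 0.05 m), for 0.1 s.
At the end, for the whole second after the job is handed in: Pin through fork and lever, head home: its underside under 3 mm from the fork's face and within 5 mm of the hole's mouth, axis within 0.12 rad of the hole's, tip beyond the lower plate; lever shut (below 0.03 rad); pin at rest, released (z of pin_collar in the frame of fork below 0.003 m and distance between pin_collar and fork below 0.005 m and angle between the z axis of pin_head and the z axis of fork, either way round below 0.12 rad and z of pin_tip in the frame of fork below -0.04 m and value of joint lever below 0.03 rad and linear speed of pin below 0.02 m/s); the robot touches nothing.
It fails at once if one of the bystanders (saucers, tin, lantern, teapot, cake stand) is moved by more than 25 mm or tipped (distance of any of saucer_a, saucer_b, tin, lantern, teapot, cakestand from where it was at the start of the episode above 0.025 m or angle between any of saucer_a, saucer_b, tin, lantern, teapot, cakestand's own z axis and vertical above 0.5 rad).
It also fails if it takes over 61 s, if anything falls off the work surface, if the arm or the gripper's body presses on something with over 40 N, if the wrist force passes 120 N, or if a joint passes its speed limit or range.

## Working session

There is one attempt and no reset: what is moved stays moved. The work goes in short steps, Python scripts to look and compute and a tool call to move; the robot and the scene stay as the last step left them, time stands still between calls to the robot, and variables do not carry over. Pictures are saved under pics/ and viewed, and the job is handed in when it is done.

Besides the shell and the picture viewer there is one more tool, called after ">>>" as name(argument=value, ...), one argument or row to a line, values as JSON. move_arm: Moves the arm, as the interface text tells. Its arguments: {"type":"object","properties":{"moves":{"type":"array","items":{"type":"array","items":{"type":"number"}}},"claw":{"type":"number"},"newtons":{"type":"number"}},"required":["moves"]}

```bash
ls; mkdir -p pics; python3 - <<'E'
from cell import env, read_camera, camera_info, job, models
import cv2, numpy as np
s=env.get_obs(); print({k:np.round(v,3) for k,v in s.items()}, env.nose_length)
for c in ("scene","top"):
    p,d=read_camera(c); cv2.imwrite(f"pics/{c}0.png",p[...,::-1]); np.save(f"pics/{c}0.npy",d)
    i=camera_info(c); print(c,i)
E
```

```text
pics
{'time_s': np.float64(0.0), 'qpos': array([-63.878,  18.438,  -4.016,  83.173,   1.294,  78.542,  -3.26 ]), 'joint_velocities': array([-0.031,  0.12 ,  0.01 ,  0.041, -0.025,  0.035, -0.003]), 'effort': array([-0.0000e+00, -4.9129e+01, -4.0400e-01, -3.1253e+01, -6.4000e-02,
        4.4000e-02,  0.0000e+00]), 'tool_pos': array([0.278, 0.587, 0.232]), 'tool_rot': array([-9.0108e+01, -4.0000e-03, -2.5313e+01]), 'force': array([-0.044, -0.938,  1.172]), 'wrist_torque': array([0.06 , 0.015, 0.009]), 'grip_width': np.float64(0.087)} 0.011
scene {'fx': 380.60923679620976, 'fy': 380.60923679620976, 'cx': 257.2849522541877, 'cy': 194.45603112469496, 'R': array([[-0.66990568,  0.74242987,  0.00492681],
       [ 0.40124487,  0.36761672, -0.83896395],
       [-0.62468307, -0.56004986, -0.5441647 ]]), 't': array([ 0.3914322 , -0.14466522,  1.51736251])}
top {'fx': 376.54523057785633, 'fy': 376.54523057785633, 'cx': 258.6429908049615, 'cy': 192.6242729851991, 'R': array([[ 0.00438485, -0.99998678,  0.00268618],
       [-0.99365874, -0.00465887, -0.11234146],
       [ 0.11235249, -0.00217655, -0.99366603]]), 't': array([0.01695862, 0.63074214, 1.19131812])}
```

View pics/scene0.png

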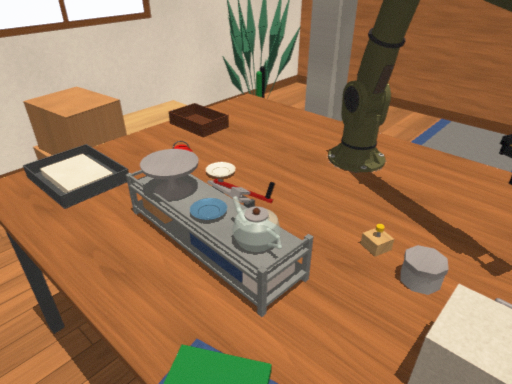

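View pics/top0.png

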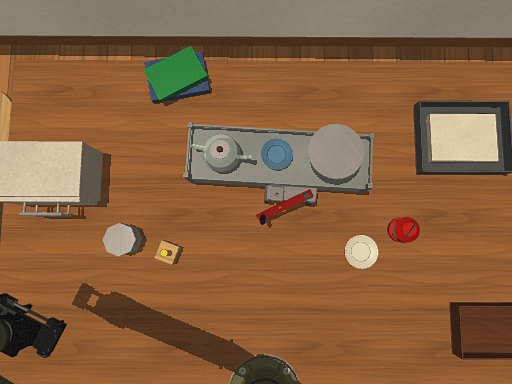

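```bash
python3 - <<'E'
from cell import env, read_camera, camera_info, job, models
import numpy as np
for c in ("scene","top"):
  for n in ("fork","lever","lever_post","pin_head","pinrest","rack","lever_hinge"):
    try:
      for r in models.spot_in(n,c)[:2]: print(c,n,np.round(r["point"],4),round(r["score"],2))
    except Exception as e: print(c,n,e)
    
E
```

```text
scene fork [ 0.6165 -0.0281  0.1155] 0.86
scene lever [ 0.5657 -0.0044  0.104 ] 0.49
scene lever_post [ 0.5637 -0.0052  0.1019] 0.82
scene pin_head [0.4432 0.3162 0.0665] 0.52
scene pinrest [0.4535 0.3215 0.0319] 0.67
scene rack [0.7949 0.0489 0.1096] 0.71
scene lever_hinge [ 0.6155 -0.0327  0.1138] 0.88
top fork [ 0.6099 -0.0609  0.1113] 0.82
top pinrest [0.438  0.3099 0.0404] 0.65
top rack [ 0.6956 -0.0237  0.1106] 0.71
top lever_hinge [ 0.6121 -0.057   0.1102] 0.61
```

```bash
python3 - <<'E'
import cv2
a=cv2.imread("pics/top0.png")[165:245,240:340]; b=cv2.imread("pics/scene0.png")[165:225,195:295]
cv2.imwrite("pics/t0z.png",cv2.resize(a,None,fx=7,fy=7,interpolation=cv2.INTER_CUBIC))
cv2.imwrite("pics/s0z.png",cv2.resize(b,None,fx=8,fy=8,interpolation=cv2.INTER_CUBIC))
E
```

```text
(no output)
```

View pics/t0z.png

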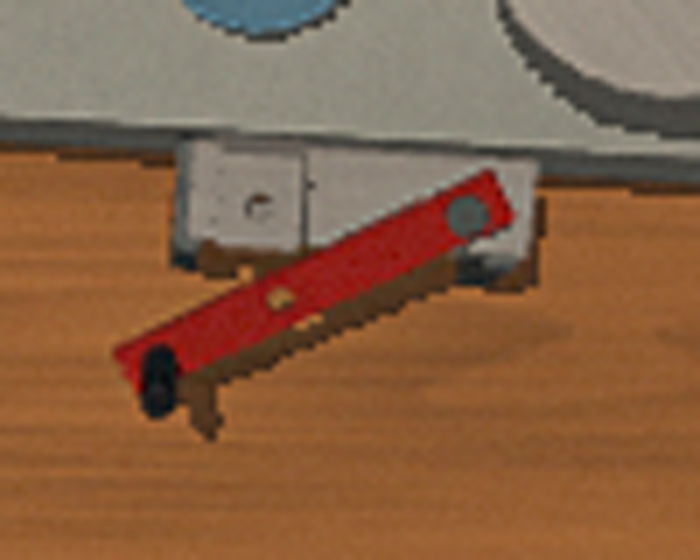

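View pics/s0z.png

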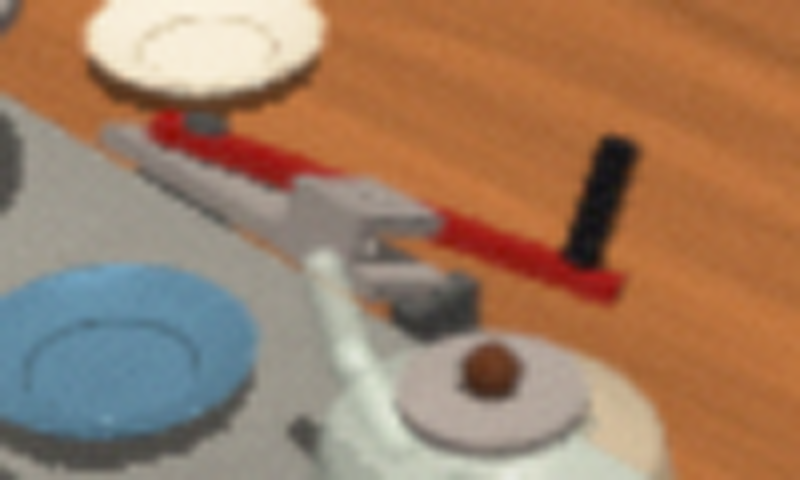

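```bash
cat > h.py <<'E'
import numpy as np, cv2
from cell import camera_info
def ray(c,u,v,z=None,dep=None):
    i=camera_info(c);d=np.array([(u-i['cx'])/i['fx'],(v-i['cy'])/i['fy'],1.]);R=i['R'];t=i['t']
    o=-R.T@t;w=R.T@d
    return o+w*((z-o[2])/w[2] if dep is None else dep)
def proj(c,X):
    i=camera_info(c);p=np.atleast_2d(X)@i['R'].T+i['t']
    return np.c_[p[:,0]/p[:,2]*i['fx']+i['cx'],p[:,1]/p[:,2]*i['fy']+i['cy']]
def cloud(c,dep):
    i=camera_info(c);v,u=np.mgrid[:384,:512]
    P=np.stack([(u-i['cx'])/i['fx']*dep,(v-i['cy'])/i['fy']*dep,dep],-1)
    return (P-i['t'])@i['R']
E
python3 - <<'E'
from h import *
print("hole",ray('top',276.7,194.0,.125),"hinge cap",ray('top',306.2,195.3,.118))
for c in('top','scene'):
    d=np.load(f'pics/{c}0.npy');P=cloud(c,d);im=cv2.imread(f'pics/{c}0.png')[...,::-1].astype(int)
    b=(abs(P[...,2]-.11)<.004)&(P[...,0]>.55)&(P[...,0]<.95)&(abs(P[...,1])<.4)&(im.std(-1)<12)
    Q=P[b][:,:2].astype(np.float32);print(c,'board',cv2.minAreaRect(Q),len(Q))
    y=(im[...,0]>150)&(im[...,1]>120)&(im[...,2]<60)&(P[...,1]>.25)&(P[...,1]<.38)&(P[...,2]>.05)
    print('yellow',y.sum(),P[y].mean(0),P[y].min(0),P[y].max(0))
    v,u=np.nonzero(y);print(u.mean(),v.mean())
    r=(im[...,0]>120)&(im[...,1]<50)&(im[...,2]<50)&(abs(P[...,1])<.15)&(P[...,0]<.65)&(P[...,0]>.5)
    Q=P[r];print('lever',len(Q),cv2.minAreaRect(Q[:,:2].astype(np.float32)), Q.min(0),Q.max(0))
    k=(im.max(-1)<60)&(P[...,2]>.08)&(abs(P[...,1])<.1)&(P[...,0]<.6)&(P[...,0]>.5)
    if k.any(): print('post',k.sum(),P[k].mean(0),P[k].min(0),P[k].max(0))
E
python3 - <<'E'
import cv2
a=cv2.imread("pics/top0.png")[230:275,145:190]; b=cv2.imread("pics/scene0.png")[215:260,355:400]
cv2.imwrite("pics/p0z.png",cv2.resize(cv2.hconcat([a,b]),None,fx=8,fy=8,interpolation=cv2.INTER_CUBIC))
E
```

```text
hole [ 0.61661821 -0.03450074  0.125     ] hinge cap [ 0.61383375 -0.12443157  0.118     ]
top board ((0.6822319030761719, -0.03798067569732666), (0.560177743434906, 0.2673007845878601), 86.84493255615234) 5053
yellow 32 [0.439187   0.31263636 0.07486218] [0.43060346 0.3027815  0.07013821] [0.4490198  0.32201718 0.07979324]
163.8125 252.21875
lever 348 ((0.5839321613311768, -0.05774381756782532), (0.02283666282892227, 0.17956018447875977), 24.7257080078125) [ 0.54002045 -0.14270076 -0.00272592] [0.62972262 0.02782855 0.12794768]
post 42 [0.5410446  0.0089704  0.11937846] [0.52610384 0.0031284  0.09346751] [0.5547682  0.0156097  0.13340101]
scene board ((0.6845613121986389, -0.03678220510482788), (0.5719069242477417, 0.27379631996154785), 86.60749816894531) 4554
yellow 47 [0.44035458 0.316393   0.07257637] [0.42695503 0.3045428  0.06185195] [0.45029708 0.32528625 0.07732917]
380.3829787234043 226.91489361702128
lever 137 ((0.5898983478546143, -0.05427049100399017), (0.022381339222192764, 0.17731963098049164), 24.250913619995117) [ 0.54488669 -0.13970292  0.07958995] [0.63375761 0.02792254 0.12471936]
post 61 [0.54611165 0.01281071 0.11059294] [0.53470757 0.00315869 0.08980338] [0.55906171 0.01823097 0.13278618]
```

View pics/p0z.png

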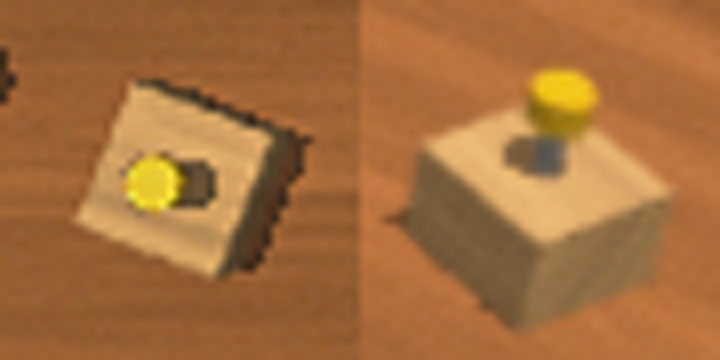

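```bash
cat >> h.py <<'E'
F=np.array([.6166,-.0345,.125]); YAW=-3.2
def Rf(yaw=None):
    a=np.radians(YAW if yaw is None else yaw);b=np.radians(25)
    Rz=np.array([[np.cos(a),-np.sin(a),0],[np.sin(a),np.cos(a),0],[0,0,1]])
    Ry=np.array([[np.cos(b),0,-np.sin(b)],[0,1,0],[np.sin(b),0,np.cos(b)]]) # columns x_f,y_f,z_f
    return Rz@Ry
def W(p,F=None,yaw=None): return (globals()['F'] if F is None else F)+np.atleast_2d(p)/1000@Rf(yaw).T
def model(q):
    L={}
    L['cheek']=[[-18,-18,0],[18,-18,0],[18,18,0],[-18,18,0]]
    L['wall']=[[18,-18,0],[24,-18,0],[24,18,0],[18,18,0]]
    a=np.linspace(0,2*np.pi,24)
    L['hole']=np.c_[6*np.cos(a),6*np.sin(a),0*a]
    d=np.array([-np.sin(q),np.cos(q),0]);n=np.array([d[1],-d[0],0]);h=np.array([0,-90,-10.])
    L['lhole']=h+90*d+6*np.c_[np.cos(a),np.sin(a),0*a]
    for k,z in(('pb',0),('pt',50)): L[k]=h+150*d+[0,0,z]+8*np.c_[np.cos(a),np.sin(a),0*a]
    L['hg']=h+6*np.c_[np.cos(a),np.sin(a),0*a]
    L['bar']=[h-12*n,h+12*n,h+162*d+12*n,h+162*d-12*n]
    return {k:np.array(v,float) for k,v in L.items()}
def overlay(c,img,q,box,s,out,extra={}):
    u0,v0,u1,v1=box
    im=cv2.resize(img[v0:v1,u0:u1],None,fx=s,fy=s,interpolation=cv2.INTER_CUBIC)
    for k,v in list(model(q).items())+list(extra.items()):
        p=proj(c,W(v)); p=((p-[u0,v0])+.5)*s-.5
        cv2.polylines(im,[np.round(p*8).astype(np.int32)],True,(0,255,0),1,cv2.LINE_AA,3)
    cv2.imwrite(out,im)
E
python3 - <<'E'
from h import *
q=np.radians(24.5)
q=np.radians(27.5)
overlay('top',cv2.imread('pics/top0.png'),q,(250,165,325,235),8,'pics/ov_t.png')
overlay('scene',cv2.imread('pics/scene0.png'),q,(200,170,285,215),8,'pics/ov_s.png')
E
```

```text
(no output)
```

View pics/ov_t.png

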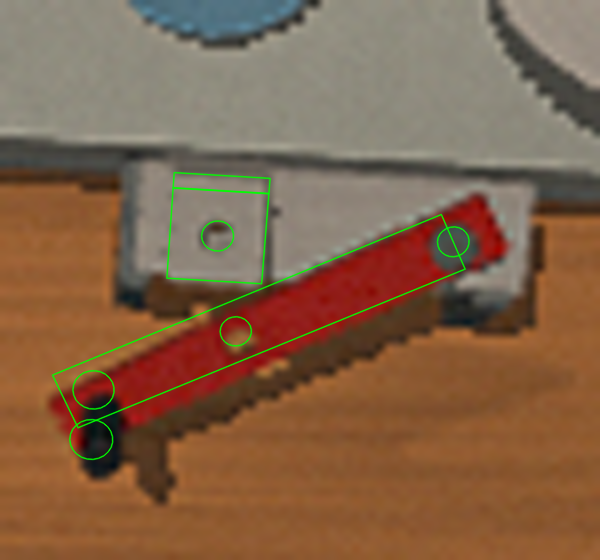

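View pics/ov_s.png

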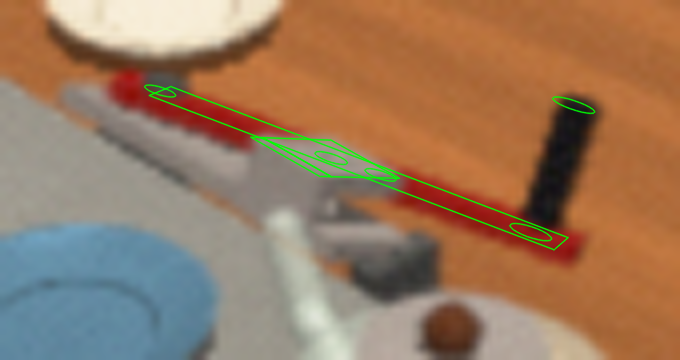

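```bash
python3 - <<'E'
from h import *
q=np.radians(30.5)
overlay('top',cv2.imread('pics/top0.png'),q,(250,165,325,235),8,'pics/ov_t1.png')
overlay('scene',cv2.imread('pics/scene0.png'),q,(200,170,285,215),8,'pics/ov_s1.png')
a=cv2.imread('pics/ov_t1.png');b=cv2.imread('pics/ov_s1.png')
b=cv2.copyMakeBorder(b,0,0,0,0,0)
cv2.imwrite('pics/ov_1.png',cv2.resize(np.vstack([cv2.copyMakeBorder(a,0,0,0,80,0),b]),None,fx=.65,fy=.65,interpolation=cv2.INTER_AREA))
E
```

```text
(no output)
```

View pics/ov_1.png

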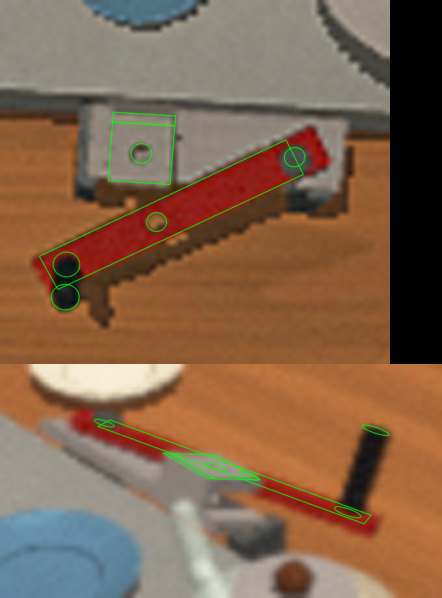

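```bash
cat >> h.py <<'E'
from scipy.spatial.transform import Rotation as Ro
RT=lambda yaw=None: np.c_[-Rf(yaw)[:,1],-Rf(yaw)[:,2],Rf(yaw)[:,0]]
def delta(tgt,Rt):
    from cell import env
    s=env.get_obs();R=Ro.from_euler('xyz',s['tool_rot'],degrees=True).as_matrix()
    return np.round(np.r_[R.T@(tgt-s['tool_pos'])*1000,Ro.from_matrix(R.T@Rt).as_rotvec(degrees=True)],1)
def state():
    from cell import env
    s=env.get_obs();print('t',round(float(s['time_s']),2),'pos',np.round(s['tool_pos'],4),'rot',np.round(s['tool_rot'],2),'F',np.round(s['force'],1),'w',round(float(s['grip_width'])*1000,1),'q',np.round(s['qpos'],0))
    print(' in fork mm',np.round((s['tool_pos']-F)@Rf()*1000,1))
E
python3 - <<'E'
from h import *
state()
q=np.radians(30.5);p=[-150*np.sin(q),-90+150*np.cos(q),93]
print(p,W(p),delta(W(p)[0],RT()))
E
```

```text
t 0.8 pos [0.278  0.5876 0.2336] rot [-89.99  -0.   -25.31] F [ 0.1 -0.3 -0.3] w 86.9 q [-64.  18.  -4.  83.   1.  79.  -3.]
 in fork mm [-292.   602.2  256. ]
[np.float64(-76.13075444410562), np.float64(39.244374066228886), 93] [[0.51065815 0.01072873 0.17711238]] [ 457.    56.5 -422.    22.    66.8  -14.8]
```

>>> move_arm(
  moves=[
    [457,56,-422,22,66.8,-14.8],
    [457,56,-422,22,66.8,-14.8],
    [457,56,-422,22,66.8,-14.8],
    [457,56,-422,22,66.8,-14.8],
    [457,56,-422,22,66.8,-14.8],
    [457,56,-422,22,66.8,-14.8],
    [457,56,-422,22,66.8,-14.8],
    [457,56,-422,22,66.8,-14.8],
    [457,56,-422,22,66.8,-14.8],
    [457,56,-422,22,66.8,-14.8],
    [457,56,-422,22,66.8,-14.8],
    [457,56,-422,22,66.8,-14.8],
    [457,56,-422,22,66.8,-14.8],
    [457,56,-422,22,66.8,-14.8],
    [457,56,-422,22,66.8,-14.8],
    [457,56,-422,22,66.8,-14.8],
    [457,56,-422,22,66.8,-14.8],
    [457,56,-422,22,66.8,-14.8],
  ],
  claw=60,
)

```text
time_s: 2.3
tool_pos: [0.5106, 0.0098, 0.1776]
tool_rot: [-65.0, 0.1, -93.4]
force: [0.1, 0.7, 0.4]
grip_width: 0.0602
```

```bash
python3 - <<'E'
from h import *
from cell import read_camera
state()
q=np.radians(30.5);p=[-150*np.sin(q),-90+150*np.cos(q),22]
print(delta(W(p)[0],RT()))
for c in('top','scene'):
    im,d=read_camera(c);cv2.imwrite(f'pics/{c}1.png',im[...,::-1]);np.save(f'pics/{c}1.npy',d)
a=cv2.imread('pics/top1.png')[150:270,210:340];b=cv2.imread('pics/scene1.png')[110:230,195:325]
cv2.imwrite('pics/z1.png',cv2.resize(np.hstack([a,b]),None,fx=3,fy=3))
E
```

```text
t 2.3 pos [0.5106 0.0098 0.1776] rot [-6.500e+01  7.000e-02 -9.341e+01] F [0.1 0.7 0.4] w 60.2 q [-20. -15.  11. 127.  11.  43. -19.]
 in fork mm [-75.9  38.3  93.4]
[-1.  71.4 -0.2  0.  -0.2  0. ]
```

View pics/z1.png

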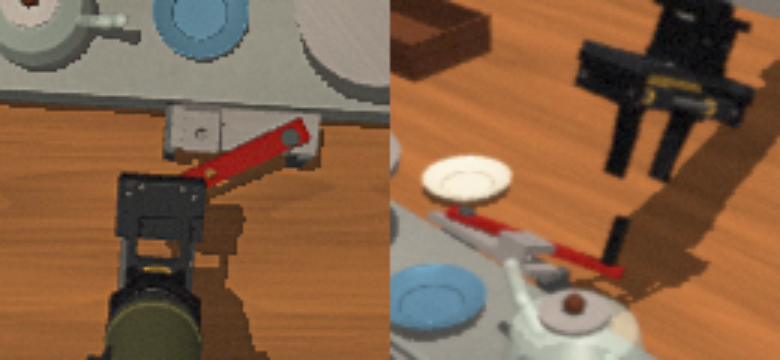

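```bash
python3 - <<'E'
from h import *
from cell import env
s=env.get_obs();R=Ro.from_euler('xyz',s['tool_rot'],degrees=True).as_matrix()
ex={}
for i,sg in enumerate((1,-1)):
    b=[[x,11,sg*z] for x,z in((-9.5,30),(9.5,30),(9.5,45),(-9.5,45))]
    w=s['tool_pos']+np.array(b)/1000@R.T
    ex[f'f{i}']=(w-F)@Rf()*1000
overlay('scene',cv2.imread('pics/scene1.png'),np.radians(30.5),(205,115,305,215),6,'pics/ov_s2.png',ex)
E
```

```text
(no output)
```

View pics/ov_s2.png

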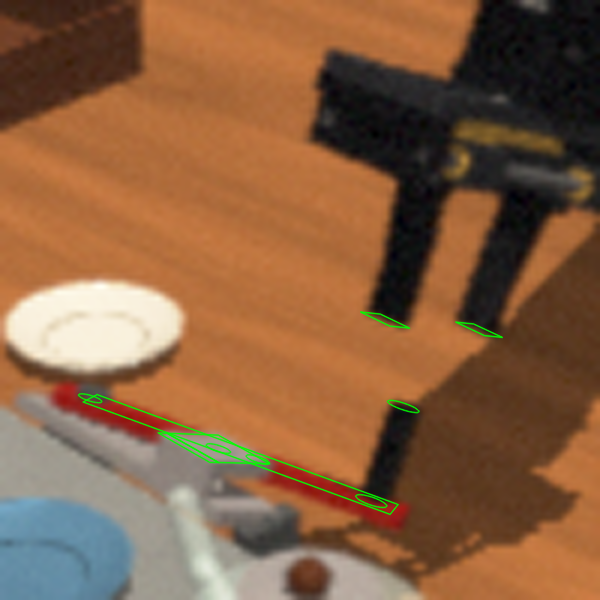

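>>> move_arm(
  moves=[
    [0,35,0,0,0,0],
    [0,60,0,0,0,0],
    [-1,71,0,0,0,0],
    [-1,71,0,0,0,0],
    [-1,71,0,0,0,0],
  ],
)

```text
time_s: 2.82
tool_pos: [0.5402, 0.0117, 0.1128]
tool_rot: [-65.1, -0.0, -93.1]
force: [0.2, 0.0, 0.3]
grip_width: 0.0599
```

```bash
python3 - <<'E'
from h import *
state()
E
```

```text
t 2.82 pos [0.5402 0.0117 0.1128] rot [-6.506e+01 -1.000e-02 -9.307e+01] F [0.2 0.  0.3] w 59.9 q [-20.  -6.  13. 128.  10.  33. -18.]
 in fork mm [-76.7  41.9  22.3]
```

Close on the post.

>>> move_arm(
  moves=[
    [0,0,0,0,0,0],
    [0,0,0,0,0,0],
    [0,0,0,0,0,0],
    [0,0,0,0,0,0],
    [0,0,0,0,0,0],
    [0,0,0,0,0,0],
  ],
  claw=10,
  newtons=15,
)

```text
time_s: 3.32
tool_pos: [0.5408, 0.01, 0.1136]
tool_rot: [-65.0, 0.0, -93.2]
force: [0.3, -0.0, 0.2]
grip_width: 0.0276
```

```bash
python3 - <<'E'
from h import *
state()
E
```

```text
t 3.32 pos [0.5408 0.01   0.1136] rot [-6.495e+01  3.000e-02 -9.325e+01] F [ 0.3 -0.   0.2] w 27.6 q [-20.  -6.  13. 128.  10.  33. -18.]
 in fork mm [-75.7  40.2  22.7]
```

>>> move_arm(
  moves=[
    [0,0,0,0,0,0],
    [0,0,0,0,0,0],
    [0,0,0,0,0,0],
    [0,0,0,0,0,0],
  ],
)

```text
time_s: 3.65
tool_pos: [0.5398, 0.0103, 0.1126]
tool_rot: [-65.1, 0.0, -93.2]
force: [-4.3, 1.5, 3.3]
grip_width: 0.0156
```

```bash
python3 - <<'E'
from h import *
state()
# arc rows in tool axes: tool x=-y_f, z=x_f
q0=np.radians(30.5)
for q in np.radians([25,20,15,10,5,2,0,-1]):
    a=lambda q:np.array([-150*np.sin(q),-90+150*np.cos(q)])
    d=a(q)-a(q0);print(np.degrees(q),np.round([-d[1],0,d[0]],1))
E
```

```text
t 3.65 pos [0.5398 0.0103 0.1126] rot [-6.510e+01  1.000e-02 -9.323e+01] F [-4.3  1.5  3.3] w 15.6 q [-20.  -6.  13. 128.  10.  33. -18.]
 in fork mm [-77.   40.4  22.2]
25.0 [-6.7  0.  12.7]
20.0 [-11.7   0.   24.8]
14.999999999999998 [-15.6   0.   37.3]
10.0 [-18.5   0.   50.1]
5.0 [-20.2   0.   63.1]
2.0 [-20.7   0.   70.9]
0.0 [-20.8   0.   76.1]
-1.0 [-20.7   0.   78.7]
```

>>> move_arm(
  moves=[
    [-3.5,0,6,0,0,0],
    [-6.7,0,12.7,0,0,0],
    [-9.2,0,18.5,0,0,0],
    [-11.7,0,24.8,0,0,0],
    [-13.8,0,31,0,0,0],
    [-15.6,0,37.3,0,0,0],
    [-17.2,0,43.7,0,0,0],
    [-18.5,0,50.1,0,0,0],
    [-19.5,0,56.6,0,0,0],
    [-20.2,0,63.1,0,0,0],
    [-20.5,0,67,0,0,0],
    [-20.7,0,71,0,0,0],
    [-20.7,0,71,0,0,0],
  ],
)

```text
time_s: 4.73
tool_pos: [0.6066, 0.0276, 0.1431]
tool_rot: [-65.0, 0.0, -93.2]
force: [1.1, 4.2, -3.9]
grip_width: 0.0153
```

```bash
python3 - <<'E'
from h import *
state()
E
```

```text
t 4.73 pos [0.6066 0.0276 0.1431] rot [-6.497e+01  4.000e-02 -9.322e+01] F [ 1.1  4.2 -3.9] w 15.3 q [-21.   1.  13. 119.   8.  36. -16.]
 in fork mm [-4.5 61.4 22.1]
```

>>> move_arm(
  moves=[
    [0,0,2,0,0,0],
    [0,0,4,0,0,0],
    [0,0,5,0,0,0],
    [0,0,5,0,0,0],
  ],
)

```text
time_s: 5.07
tool_pos: [0.6105, 0.0272, 0.1449]
tool_rot: [-65.0, 0.0, -93.2]
force: [0.6, 5.2, -6.6]
grip_width: 0.0153
```

>>> move_arm(
  moves=[
    [0,0,2,0,0,0],
    [0,0,2,0,0,0],
    [0,0,2,0,0,0],
  ],
)

```text
time_s: 5.32
tool_pos: [0.6123, 0.0269, 0.1458]
tool_rot: [-65.0, 0.0, -93.2]
force: [0.9, 5.4, -7.0]
grip_width: 0.0156
```

>>> move_arm(
  moves=[
    [0,0,1,0,0,0],
    [0,0,2,0,0,0],
    [0,0,2,0,0,0],
  ],
)

```text
time_s: 5.57
tool_pos: [0.6136, 0.0268, 0.1464]
tool_rot: [-65.1, 0.0, -93.2]
force: [-0.4, 3.8, -6.1]
grip_width: 0.0154
```

```bash
python3 - <<'E'
from h import *
from cell import read_camera
state()
for c in('top','scene'):
    im,d=read_camera(c);cv2.imwrite(f'pics/{c}2.png',im[...,::-1]);np.save(f'pics/{c}2.npy',d)
a=cv2.imread('pics/top2.png')[150:270,210:340];b=cv2.imread('pics/scene2.png')[110:230,195:325]
cv2.imwrite('pics/z2.png',cv2.resize(np.hstack([a,b]),None,fx=3,fy=3))
E
```

```text
t 5.57 pos [0.6136 0.0268 0.1464] rot [-6.509e+01  1.000e-02 -9.324e+01] F [-0.4  3.8 -6.1] w 15.4 q [-20.   1.  13. 117.   7.  37. -15.]
 in fork mm [ 3.2 61.  22.1]
```

View pics/z2.png

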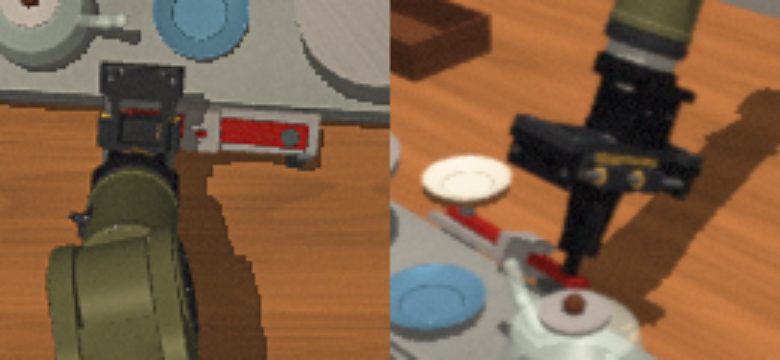

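>>> move_arm(
  moves=[
    [0,0,1,0,0,0],
    [0,0,1,0,0,0],
  ],
)

```text
time_s: 5.83
tool_pos: [0.6136, 0.0268, 0.1464]
tool_rot: [-65.2, 0.0, -93.2]
force: [-4.6, 5.4, -4.0]
grip_width: 0.0159
```

>>> move_arm(
  moves=[
    [0,0,1,0,0,0],
    [0,0,1,0,0,0],
  ],
)

```text
time_s: 6.0
tool_pos: [0.6136, 0.0268, 0.1463]
tool_rot: [-65.3, -0.0, -93.2]
force: [-7.3, 5.1, -3.4]
grip_width: 0.0154
```

>>> move_arm(
  moves=[
    [0,0,1,0,0,0],
    [0,0,1,0,0,0],
  ],
)

```text
time_s: 6.17
tool_pos: [0.6137, 0.0268, 0.1463]
tool_rot: [-65.4, -0.0, -93.2]
force: [-12.1, 6.0, 0.5]
grip_width: 0.0154
```

```bash
python3 - <<'E'
from h import *
state()
E
```

```text
t 6.17 pos [0.6137 0.0268 0.1463] rot [-6.542e+01 -1.000e-02 -9.324e+01] F [-12.1   6.    0.5] w 15.4 q [-20.   1.  13. 117.   7.  37. -15.]
 in fork mm [ 3.3 61.1 22. ]
```

>>> move_arm(
  moves=[
    [0,0,-4,0,0,0],
    [0,0,-7,0,0,0],
    [0,0,-7,0,0,0],
    [0,0,-7,0,0,0],
  ],
)

```text
time_s: 6.5
tool_pos: [0.6109, 0.027, 0.1452]
tool_rot: [-64.9, 0.0, -93.2]
force: [3.1, 4.8, -8.7]
grip_width: 0.0157
```

```bash
python3 - <<'E'
from h import *
state()
E
```

```text
t 6.5 pos [0.6109 0.027  0.1452] rot [-6.493e+01  1.000e-02 -9.319e+01] F [ 3.1  4.8 -8.7] w 15.7 q [-21.   1.  13. 118.   7.  37. -16.]
 in fork mm [ 0.3 61.1 22.2]
```

>>> move_arm(
  moves=[
    [0,0,-1.5,0,0,0],
    [0,0,-1.5,0,0,0],
    [0,0,-1.5,0,0,0],
  ],
)

```text
time_s: 6.75
tool_pos: [0.6102, 0.0271, 0.1449]
tool_rot: [-64.9, 0.0, -93.2]
force: [4.6, 4.9, -9.9]
grip_width: 0.0154
```

```bash
python3 - <<'E'
from h import *
state()
E
```

```text
t 6.75 pos [0.6102 0.0271 0.1449] rot [-6.486e+01  1.000e-02 -9.319e+01] F [ 4.6  4.9 -9.9] w 15.4 q [-21.   1.  13. 118.   7.  36. -16.]
 in fork mm [-0.5 61.1 22.2]
```

>>> move_arm(
  moves=[
    [0,0,0,0,0,0],
    [0,0,0,0,0,0],
    [0,0,0,0,0,0],
    [0,0,0,0,0,0],
    [0,-40,0,0,0,0],
    [0,-80,0,0,0,0],
    [0,-80,0,0,0,0],
  ],
  claw=40,
)

```text
time_s: 7.33
tool_pos: [0.5782, 0.0288, 0.226]
tool_rot: [-64.3, 0.2, -93.3]
force: [1.0, -0.2, -0.3]
grip_width: 0.0394
```

```bash
python3 - <<'E'
from h import *
state()
# pin: go over it; tool down, opening radial about azimuth 35deg
P=np.array([.4400,.3145,.15])
az=0
for yaw in(-60,-90,-50):
    Rt=Ro.from_euler('xyz',[-90,0,yaw],degrees=True).as_matrix()
    print(yaw,delta(P,Rt))
E
```

```text
t 7.33 pos [0.5782 0.0288 0.226 ] rot [-64.28   0.21 -93.26] F [ 1.  -0.2 -0.3] w 39.4 q [-21.  -8.  12. 117.  10.  46. -18.]
 in fork mm [  4.7  61.1 109.3]
-60 [-277.1    2.5 -172.3  -25.1  -32.7    7.3]
-90 [-277.1    2.5 -172.3  -25.7   -3.2    0.5]
-50 [-277.1    2.5 -172.3  -24.6  -42.6    9.5]
```

```bash
python3 - <<'E'
from h import *
print(ray('top',163.8,252.2,.074))
from cell import read_camera
for c in('top','scene'):
    im,d=read_camera(c);cv2.imwrite(f'pics/{c}3.png',im[...,::-1]);np.save(f'pics/{c}3.npy',d)
    y=(im[...,0]>100)&(im[...,1]>85)&(im[...,2]<60)&(abs(im[...,0].astype(int)-im[...,1])<70)
    if c=='top': y[:,:150]=0;y[:,180:]=0;y[:240]=0;y[270:]=0
    else: y[:,:370]=0;y[:,392:]=0;y[:220]=0;y[235:]=0
    v,u=np.nonzero(y);print(c,y.sum(),u.mean(),v.mean(),u.min(),u.max(),v.min(),v.max())
# project candidate pin geometry
for base,top in(((.4385,.3125),(.4385,.3125)),((.440,.3145),(.440,.3145))):
    for c in('top','scene'):
        print(c,[np.round(proj(c,[*top,z])[0],1) for z in(.074,.067,.060,.04)])
a=np.radians(np.arange(0,360,15))
def draw(c,box,out,C,lean=(0,0)):
    u0,v0,u1,v1=box;s=12
    im=cv2.resize(cv2.imread(f'pics/{c}3.png')[v0:v1,u0:u1],None,fx=s,fy=s,interpolation=cv2.INTER_CUBIC)
    for z in(.06,.074):
        X=np.c_[C[0]+lean[0]*(z-.04)+.011*np.cos(a),C[1]+lean[1]*(z-.04)+.011*np.sin(a),0*a+z]
        p=(proj(c,X)-[u0,v0]+.5)*s-.5
        cv2.polylines(im,[np.round(p*8).astype(np.int32)],True,(255,0,0),1,cv2.LINE_AA,3)
    X=np.c_[C[0]+.00575*np.cos(a),C[1]+.00575*np.sin(a),0*a+.04];p=(proj(c,X)-[u0,v0]+.5)*s-.5
    cv2.polylines(im,[np.round(p*8).astype(np.int32)],True,(0,255,0),1,cv2.LINE_AA,3)
    return im
A=draw('top',(148,235,180,270),0,(.4395,.3135));B=draw('scene',(362,218,396,253),0,(.4395,.3135))
cv2.imwrite('pics/pin3.png',np.hstack([A,B]))
A=cv2.imread('pics/top3.png')[150:230,230:330];cv2.imwrite('pics/t3z.png',cv2.resize(A,None,fx=6,fy=6,interpolation=cv2.INTER_CUBIC))
E
```

```text
[0.43920422 0.31288939 0.074     ]
top 467 161.25481798715202 256.50107066381156 150 179 240 269
scene 117 381.1111111111111 225.89743589743588 371 391 220 234
top [array([163.9, 252.4]), array([164.5, 252.3]), array([165. , 252.2]), array([166.6, 251.9])]
scene [array([379.5, 225.6]), array([379. , 227.6]), array([378.5, 229.7]), array([377.2, 235.4])]
top [array([163.3, 251.9]), array([163.8, 251.8]), array([164.4, 251.7]), array([165.9, 251.5])]
scene [array([379.9, 226.1]), array([379.4, 228.2]), array([379. , 230.2]), array([377.7, 236. ])]
```

View pics/pin3.png

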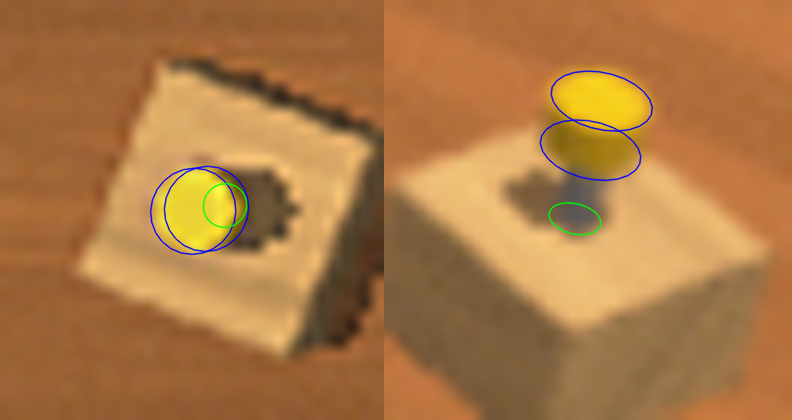

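View pics/t3z.png

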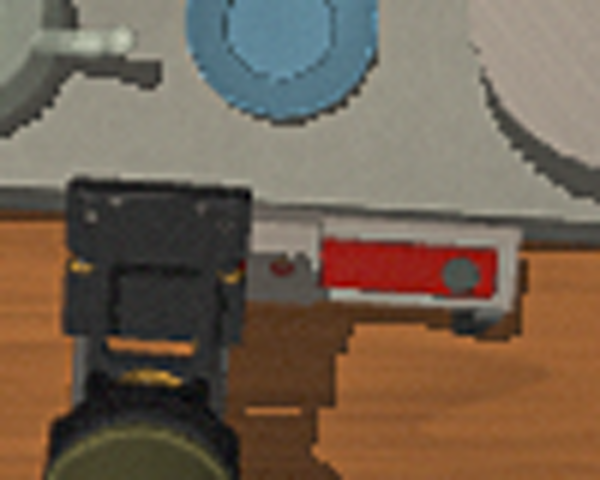

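```bash
python3 - <<'E'
from h import *
Rt=Ro.from_euler('xyz',[-90,0,-60],degrees=True).as_matrix()
print(delta(np.array([.4396,.3135,.15]),Rt))
E
```

```text
[-276.6   -1.3 -168.8  -24.6  -32.7    7.3]
```

>>> move_arm(
  moves=[
    [-276,-1,-169,-24.6,-32.7,7.3],
    [-276,-1,-169,-24.6,-32.7,7.3],
    [-276,-1,-169,-24.6,-32.7,7.3],
    [-276,-1,-169,-24.6,-32.7,7.3],
    [-276,-1,-169,-24.6,-32.7,7.3],
    [-276,-1,-169,-24.6,-32.7,7.3],
    [-276,-1,-169,-24.6,-32.7,7.3],
    [-276,-1,-169,-24.6,-32.7,7.3],
    [-276,-1,-169,-24.6,-32.7,7.3],
    [-276,-1,-169,-24.6,-32.7,7.3],
    [-276,-1,-169,-24.6,-32.7,7.3],
    [-276,-1,-169,-24.6,-32.7,7.3],
  ],
)

```text
time_s: 8.43
tool_pos: [0.4389, 0.3112, 0.1466]
tool_rot: [-90.3, 0.1, -60.2]
force: [-0.1, 0.0, -0.2]
grip_width: 0.0397
```

```bash
python3 - <<'E'
from h import *
from cell import read_camera
state()
Rt=Ro.from_euler('xyz',[-90,0,-60],degrees=True).as_matrix()
print(delta(np.array([.4396,.3135,.072]),Rt))
for c in('top','scene'):
    im,d=read_camera(c);cv2.imwrite(f'pics/{c}4.png',im[...,::-1])
# lever check: fork now visible
overlay('top',cv2.imread('pics/top4.png'),-0.005,(250,165,325,235),6,'pics/o4.png')
a=cv2.imread('pics/o4.png');b=cv2.resize(cv2.imread('pics/scene4.png')[180:260,345:415],None,fx=5.25,fy=5.25)
cv2.imwrite('pics/z4.png',np.hstack([a,b[:420,:340]]))
E
```

```text
t 8.43 pos [0.4389 0.3112 0.1466] rot [-9.027e+01  8.000e-02 -6.017e+01] F [-0.1  0.  -0.2] w 39.7 q [-38.   9.  -0. 105.  -0.  66.  -8.]
 in fork mm [-169.1  335.3  102.7]
[-1.5 74.6  2.1  0.3 -0.2 -0.1]
```

View pics/z4.png

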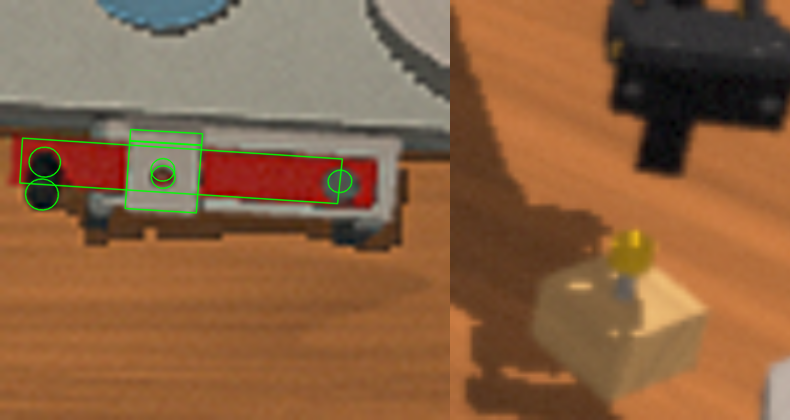

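>>> move_arm(
  moves=[
    [-1,30,2,0,0,0],
    [-1.5,55,2,0,0,0],
    [-1.5,70,2,0,0,0],
    [-1.5,74.5,2,0.3,0,0],
    [-1.5,74.5,2,0.3,0,0],
    [-1.5,74.5,2,0.3,0,0],
  ],
)

```text
time_s: 9.03
tool_pos: [0.4392, 0.3151, 0.0732]
tool_rot: [-89.9, 0.1, -60.1]
force: [-0.4, 0.5, 0.7]
grip_width: 0.0402
```

```bash
python3 - <<'E'
from h import *
from cell import read_camera
state()
Rt=Ro.from_euler('xyz',[-90,0,-60],degrees=True).as_matrix()
print(delta(np.array([.4396,.3135,.072]),Rt))
im,d=read_camera('scene');cv2.imwrite('pics/scene5.png',im[...,::-1])
cv2.imwrite('pics/z5.png',cv2.resize(im[180:260,345:415,::-1],None,fx=7,fy=7,interpolation=cv2.INTER_CUBIC))
E
```

```text
t 9.03 pos [0.4392 0.3151 0.0732] rot [-89.89   0.14 -60.07] F [-0.4  0.5  0.7] w 40.2 q [-38.  13.  -1. 109.   0.  58.  -9.]
 in fork mm [-200.2  339.2   36.1]
[ 1.6  1.2 -0.4 -0.1 -0.1 -0.1]
```

View pics/z5.png

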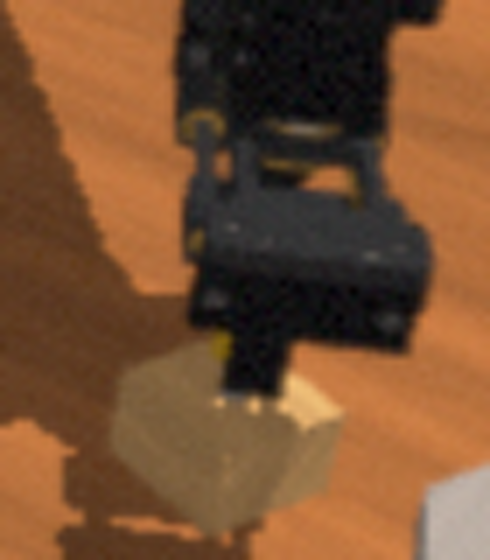

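>>> move_arm(
  moves=[
    [1,1,0,0,0,0],
    [1,1,0,0,0,0],
    [1,1,0,0,0,0],
    [1,1,0,0,0,0],
    [1,1,0,0,0,0],
    [1,1,0,0,0,0],
    [1,1,0,0,0,0],
  ],
  claw=15,
  newtons=30,
)

```text
time_s: 9.67
tool_pos: [0.4389, 0.3146, 0.0716]
tool_rot: [-89.9, 0.1, -60.0]
force: [-1.1, -0.8, 3.4]
grip_width: 0.0202
```

```bash
python3 - <<'E'
from h import *
state()
E
```

```text
t 9.67 pos [0.4389 0.3146 0.0716] rot [-89.94   0.15 -60.  ] F [-1.1 -0.8  3.4] w 20.2 q [-38.  13.  -1. 109.  -0.  57.  -8.]
 in fork mm [-201.   338.6   34.8]
```

>>> move_arm(
  moves=[
    [0,-3,0,0,0,0],
    [0,-8,0,0,0,0],
    [0,-16,0,0,0,0],
    [0,-26,0,0,0,0],
    [0,-40,0,0,0,0],
    [0,-60,0,0,0,0],
    [0,-80,0,0,0,0],
    [0,-100,0,0,0,0],
    [0,-100,0,0,0,0],
  ],
)

```text
time_s: 10.42
tool_pos: [0.4413, 0.316, 0.1767]
tool_rot: [-89.5, 0.2, -60.0]
force: [0.9, -0.4, -0.1]
grip_width: 0.0199
```

```bash
python3 - <<'E'
from h import *
from cell import read_camera
state()
for c in('top','scene'):
    im,d=read_camera(c);cv2.imwrite(f'pics/{c}6.png',im[...,::-1])
b=cv2.imread('pics/scene6.png')
cv2.imwrite('pics/z6.png',cv2.resize(b[150:250,340:420],None,fx=7,fy=7,interpolation=cv2.INTER_CUBIC)[:600])
E
```

```text
t 10.42 pos [0.4413 0.316  0.1767] rot [-89.46   0.21 -60.01] F [ 0.9 -0.4 -0.1] w 19.9 q [-38.   7.  -0. 103.  -0.  69.  -8.]
 in fork mm [-154.5  340.2  129.1]
```

View pics/z6.png

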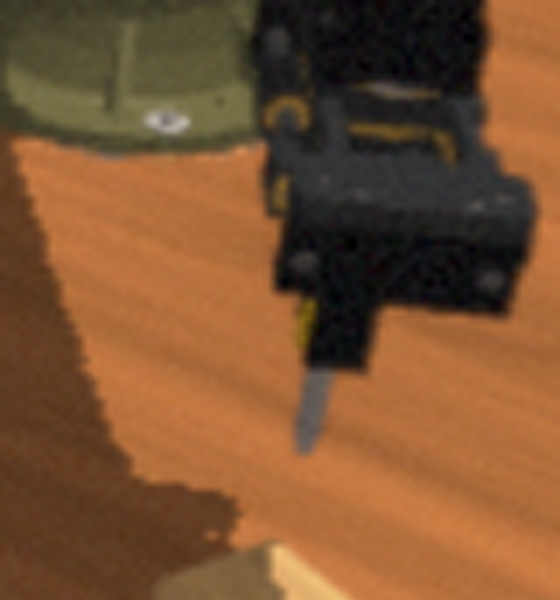

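```bash
cat >> h.py <<'E'
def pinov(c,fn,box,s,out,dx=0,dz=0,lx=0,lz=0,c0=11.6,pose=None):
    from cell import env
    st=env.get_obs();R=Ro.from_euler('xyz',st['tool_rot'],degrees=True).as_matrix();p0=st['tool_pos']
    u0,v0,u1,v1=box;im=cv2.resize(cv2.imread(fn)[v0:v1,u0:u1],None,fx=s,fy=s,interpolation=cv2.INTER_CUBIC)
    a=np.linspace(0,2*np.pi,24,endpoint=False)
    def ring(y,r,col):
        X=np.c_[dx+lx*(y-c0)+r*np.cos(a),0*a+y,dz+lz*(y-c0)+r*np.sin(a)]/1000@R.T+p0
        p=(proj(c,X)-[u0,v0]+.5)*s-.5;cv2.polylines(im,[np.round(p*8).astype(np.int32)],True,col,1,cv2.LINE_AA,3)
    for y,r in((c0-14,11),(c0,11),(c0,5),(c0+38,5),(c0+50,2.2)): ring(y,r,(0,255,0))
    for sg in(1,-1):
        X=np.array([[x,11,sg*z] for x,z in((-9.5,11),(9.5,11),(9.5,26),(-9.5,26))])/1000@R.T+p0
        p=(proj(c,X)-[u0,v0]+.5)*s-.5;cv2.polylines(im,[np.round(p*8).astype(np.int32)],True,(255,0,255),1,cv2.LINE_AA,3)
    cv2.imwrite(out,im)
E
python3 - <<'E'
from h import *
pinov('scene','pics/scene6.png',(365,180,405,220),10,'pics/a.png')
pinov('scene','pics/scene6.png',(365,180,405,220),10,'pics/b.png',dx=3)
cv2.imwrite('pics/pv6.png',np.hstack([cv2.imread('pics/a.png'),cv2.imread('pics/b.png')]))
E
```

```text
(no output)
```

View pics/pv6.png

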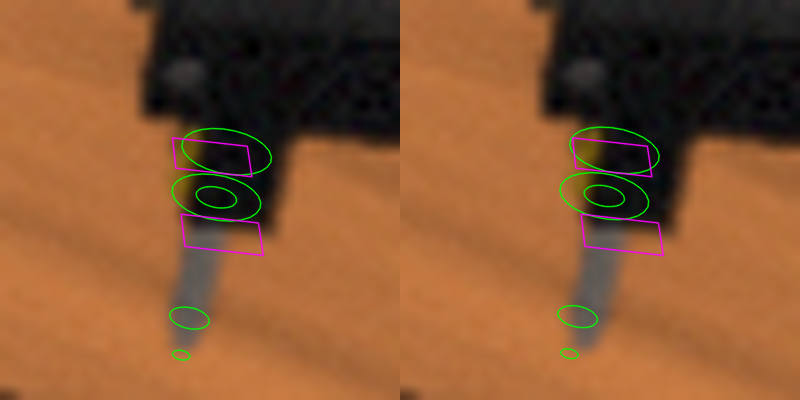

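```bash
cat >> h.py <<'E'
F=np.array([.6153,-.0344,.125])
RY=lambda yaw=None: np.c_[Rf(yaw)[:,0],-Rf(yaw)[:,2],Rf(yaw)[:,1]]
E
python3 - <<'E'
from h import *
state()
print(W([0,0,131]), delta(np.array([.46,.27,.25]),RY()),delta(W([0,0,131])[0],RY()))
E
```

```text
t 10.52 pos [0.4395 0.3146 0.1726] rot [-89.81   0.16 -60.  ] F [ 1.4 -0.5 -0.6] w 20.0 q [-38.   7.  -0. 104.  -0.  69.  -8.]
 in fork mm [-156.6  338.7  125.6]
[[ 0.56002333 -0.03130955  0.24372632]] [ 48.7 -77.5  -4.3  12.1 -55.9 -23. ] [359.6 -72.4 -68.3  12.1 -55.9 -23. ]
```

>>> move_arm(
  moves=[
    [30,-40,-2,2,-7,-3],
    [49,-78,-4,4,-14,-6],
    [100,-78,-20,5,-21,-8],
    [150,-76,-30,6,-28,-11],
    [200,-75,-40,8,-35,-14],
    [240,-75,-48,9,-42,-17],
    [280,-74,-55,10,-47,-20],
    [320,-73,-62,11,-52,-22],
    [360,-72,-68,12.1,-55.9,-23],
    [360,-72,-68,12.1,-55.9,-23],
    [360,-72,-68,12.1,-55.9,-23],
    [360,-72,-68,12.1,-55.9,-23],
    [360,-72,-68,12.1,-55.9,-23],
  ],
)

```text
time_s: 11.6
tool_pos: [0.5593, -0.0312, 0.2411]
tool_rot: [-90.2, -24.8, -3.2]
force: [0.1, -0.1, -0.6]
grip_width: 0.0196
```

```bash
python3 - <<'E'
from h import *
from cell import read_camera
state(); print(delta(W([0,0,88])[0],RY()))
for c in('top','scene'):
    im,d=read_camera(c);cv2.imwrite(f'pics/{c}7.png',im[...,::-1])
a=cv2.imread('pics/top7.png')[150:250,220:330];b=cv2.imread('pics/scene7.png')[130:230,190:300]
cv2.imwrite('pics/z7.png',cv2.resize(np.hstack([a,b]),None,fx=3.6,fy=3.6,interpolation=cv2.INTER_CUBIC))
E
```

```text
t 11.6 pos [ 0.5593 -0.0312  0.2411] rot [-90.15 -24.77  -3.18] F [ 0.1 -0.1 -0.6] w 19.6 q [-27. -12.  23. 117.  10.  50.  79.]
 in fork mm [ -1.8   0.  128.9]
[ 1.9 40.9  0.1  0.1  0.  -0.2]
```

View pics/z7.png

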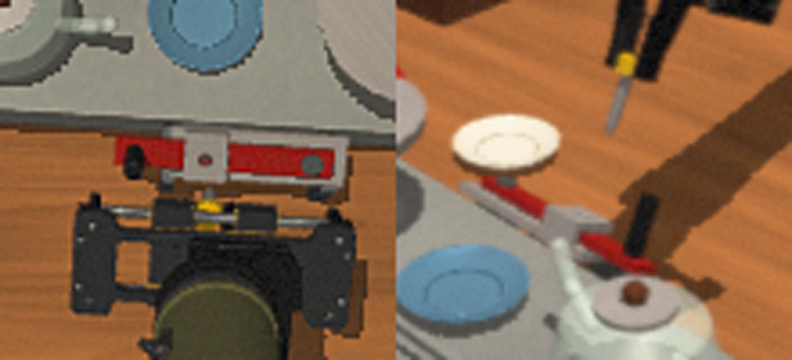

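>>> move_arm(
  moves=[
    [1,20,0,0,0,0],
    [2,36,0,0,0,0],
    [2,41,0,0,0,0],
    [2,41,0,0,0,0],
    [2,41,0,0,0,0],
  ],
)

```text
time_s: 12.12
tool_pos: [0.5789, -0.032, 0.2059]
tool_rot: [-90.2, -24.9, -3.1]
force: [0.1, 1.1, 0.4]
grip_width: 0.0201
```

```bash
python3 - <<'E'
from h import *
from cell import read_camera
state()
for c in('top','scene'):
    im,d=read_camera(c);cv2.imwrite(f'pics/{c}8.png',im[...,::-1])
for c,box in(('top',(255,170,300,215)),('scene',(230,145,275,205))):
    ims=[cv2.resize(cv2.imread(f'pics/{c}8.png')[box[1]:box[3],box[0]:box[2]],None,fx=8,fy=8,interpolation=cv2.INTER_CUBIC)]
    pinov(c,f'pics/{c}8.png',box,8,'pics/a.png');ims.append(cv2.imread('pics/a.png'))
    im=ims[1]
    for k in('hole','cheek'):
        p=(proj(c,W(model(0)[k]))-box[:2]+.5)*8-.5;cv2.polylines(im,[np.round(p*8).astype(np.int32)],True,(255,255,0),1,cv2.LINE_AA,3)
    cv2.imwrite(f'pics/q8{c}.png',np.hstack(ims))
E
```

```text
t 12.12 pos [ 0.5789 -0.032   0.2059] rot [-90.18 -24.86  -3.08] F [0.1 1.1 0.4] w 20.1 q [-27.  -8.  25. 118.   8.  45.  81.]
 in fork mm [ 1.1  0.4 88.7]
```

View pics/q8top.png

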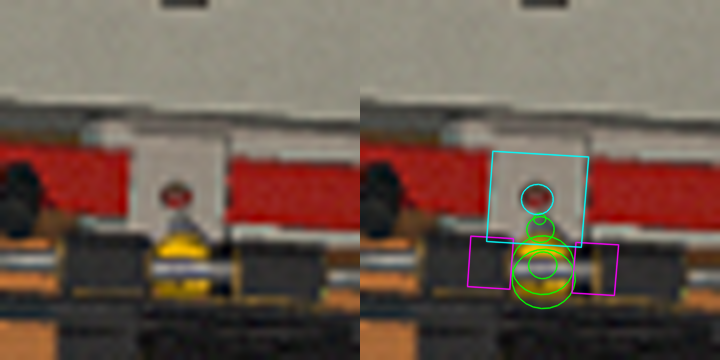

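View pics/q8scene.png

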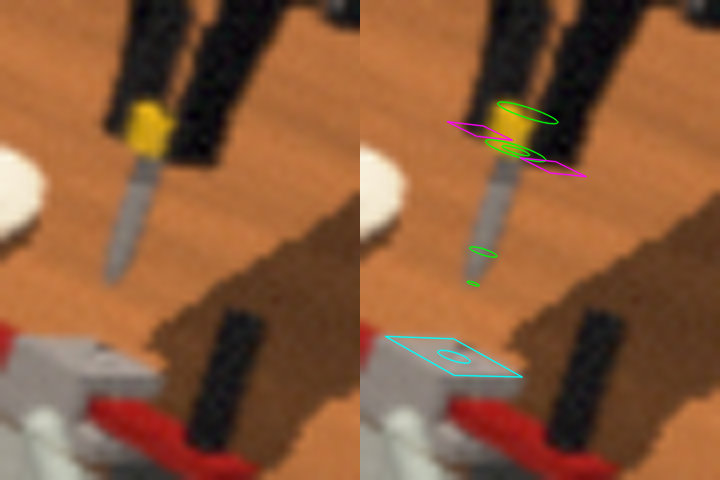

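>>> move_arm(
  moves=[
    [-1.4,8,-0.4,0,0,0],
    [-1.4,16,-0.4,0,0,0],
    [-1.4,24,-0.4,0,0,0],
    [-1.4,28,-0.4,0,0,0],
    [-1.4,32,-0.4,0,0,0],
    [-1.4,32,-0.4,0,0,0],
  ],
)

```text
time_s: 12.72
tool_pos: [0.591, -0.0341, 0.1751]
tool_rot: [-90.2, -24.8, -3.2]
force: [0.7, -0.7, -0.3]
grip_width: 0.0202
```

```bash
python3 - <<'E'
from h import *
from cell import read_camera,env
state();print(env.get_obs()['wrist_torque'])
for c in('top','scene'):
    im,d=read_camera(c);cv2.imwrite(f'pics/{c}9.png',im[...,::-1])
ims=[]
for c,box in(('top',(255,170,300,215)),('scene',(230,165,275,210))):
    ims.append(cv2.resize(cv2.imread(f'pics/{c}9.png')[box[1]:box[3],box[0]:box[2]],None,fx=8,fy=8,interpolation=cv2.INTER_CUBIC))
cv2.imwrite('pics/q9.png',np.hstack(ims))
E
```

```text
t 12.72 pos [ 0.591  -0.0341  0.1751] rot [-90.19 -24.8   -3.16] F [ 0.7 -0.7 -0.3] w 20.2 q [-27.  -4.  26. 119.   6.  40.  83.]
 in fork mm [-0.9 -1.1 55.6]
[ 0.08582596  0.56630342 -0.03484119]
```

View pics/q9.png

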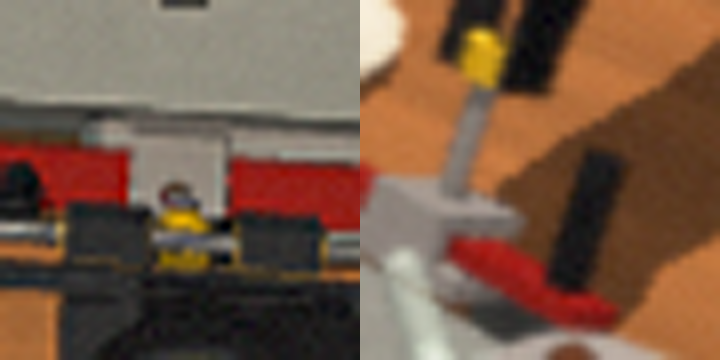

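>>> move_arm(
  moves=[
    [0.5,3,0.6,0,0,0],
    [0.5,6,0.6,0,0,0],
    [0.5,9,0.6,0,0,0],
    [0.5,12,0.6,0,0,0],
  ],
)

```text
time_s: 13.15
tool_pos: [0.5967, -0.0334, 0.1653]
tool_rot: [-90.1, -24.9, -3.2]
force: [-2.2, 0.4, -0.4]
grip_width: 0.0199
```

```bash
python3 - <<'E'
from h import *
state()
E
```

```text
t 13.15 pos [ 0.5967 -0.0334  0.1653] rot [-90.13 -24.88  -3.16] F [-2.2  0.4 -0.4] w 19.9 q [-27.  -3.  27. 119.   5.  39.  83.]
 in fork mm [ 0.1 -0.  44.4]
```

>>> move_arm(
  moves=[
    [-0.3,3,0,0,0,0],
    [-0.3,6,0,0,0,0],
    [-0.3,9,0,0,0,0],
    [-0.3,12,0,0,0,0],
  ],
)

```text
time_s: 13.48
tool_pos: [0.6015, -0.0338, 0.1543]
tool_rot: [-90.1, -24.9, -3.2]
force: [-1.9, 2.1, 0.3]
grip_width: 0.0203
```

```bash
python3 - <<'E'
from h import *
state()
E
```

```text
t 13.48 pos [ 0.6015 -0.0338  0.1543] rot [-90.14 -24.88  -3.17] F [-1.9  2.1  0.3] w 20.3 q [-27.  -1.  27. 119.   4.  38.  84.]
 in fork mm [-0.1 -0.2 32.3]
```

>>> move_arm(
  moves=[
    [0,4,0,0,0,0],
    [0,8,0,0,0,0],
    [0,12,0,0,0,0],
    [0,15,0,0,0,0],
    [0,17,0,0,0,0],
    [0,17,0,0,0,0],
  ],
)

```text
time_s: 13.98
tool_pos: [0.6084, -0.0344, 0.1383]
tool_rot: [-90.2, -24.8, -3.2]
force: [-1.3, 2.2, -2.8]
grip_width: 0.0196
```

```bash
python3 - <<'E'
from h import *
state()
E
```

```text
t 13.98 pos [ 0.6084 -0.0344  0.1383] rot [-90.17 -24.83  -3.16] F [-1.3  2.2 -2.8] w 19.6 q [-27.   1.  27. 119.   2.  36.  86.]
 in fork mm [-0.7 -0.4 15. ]
```

>>> move_arm(
  moves=[
    [0,1,0,0,0,0],
    [0,2,0,0,0,0],
    [0,2,0,0,0,0],
  ],
)

```text
time_s: 14.23
tool_pos: [0.609, -0.0345, 0.137]
tool_rot: [-90.2, -24.8, -3.2]
force: [-3.6, 2.8, -2.4]
grip_width: 0.02
```

>>> move_arm(
  moves=[
    [0,1,0,0,0,0],
    [0,1,0,0,0,0],
  ],
)

```text
time_s: 14.4
tool_pos: [0.6094, -0.0346, 0.1361]
tool_rot: [-90.2, -24.8, -3.2]
force: [-4.1, 1.8, -0.6]
grip_width: 0.02
```

>>> move_arm(
  moves=[
    [0,1,0,0,0,0],
    [0,1,0,0,0,0],
  ],
)

```text
time_s: 14.57
tool_pos: [0.6095, -0.0346, 0.1357]
tool_rot: [-90.1, -24.8, -3.2]
force: [-9.0, 3.1, 5.4]
grip_width: 0.0197
```

```bash
python3 - <<'E'
from h import *
from cell import read_camera,env
state()
for c in('top','scene'):
    im,d=read_camera(c);cv2.imwrite(f'pics/{c}10.png',im[...,::-1])
ims=[]
for c,box in(('top',(255,170,300,215)),('scene',(230,165,275,210))):
    ims.append(cv2.resize(cv2.imread(f'pics/{c}10.png')[box[1]:box[3],box[0]:box[2]],None,fx=8,fy=8,interpolation=cv2.INTER_CUBIC))
cv2.imwrite('pics/q10.png',np.hstack(ims))
E
```

```text
t 14.57 pos [ 0.6095 -0.0346  0.1357] rot [-90.12 -24.79  -3.19] F [-9.   3.1  5.4] w 19.7 q [-27.   1.  27. 119.   1.  35.  86.]
 in fork mm [-0.7 -0.5 12.2]
```

View pics/q10.png

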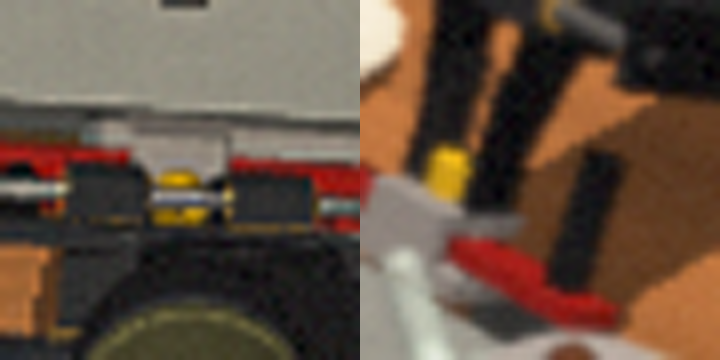

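>>> move_arm(
  moves=[
    [0,0,0,0,0,0],
    [0,-1,0,0,0,0],
    [0,-1,0,0,0,0],
    [0,-1,0,0,0,0],
    [0,-1,0,0,0,0],
  ],
  claw=36,
)

```text
time_s: 15.08
tool_pos: [0.6107, -0.0351, 0.1372]
tool_rot: [-90.2, -25.0, -3.2]
force: [0.0, 0.7, -0.0]
grip_width: 0.0352
```

>>> move_arm(
  moves=[
    [0,-15,0,0,0,0],
    [0,-30,0,0,0,0],
    [0,-30,0,0,0,0],
  ],
)

```text
time_s: 15.33
tool_pos: [0.5987, -0.034, 0.1667]
tool_rot: [-90.1, -25.2, -3.2]
force: [0.6, -0.3, 0.5]
grip_width: 0.0359
```

>>> move_arm(
  moves=[
    [0,-2,0,0,0,0],
    [0,-2,0,0,0,0],
    [0,-2,0,0,0,0],
    [0,-2,0,0,0,0],
    [0,-2,0,0,0,0],
    [0,-2,0,0,0,0],
    [0,-2,0,0,0,0],
    [0,-2,0,0,0,0],
  ],
  claw=0,
)

```text
time_s: 16.0
tool_pos: [0.5965, -0.0338, 0.1654]
tool_rot: [-90.2, -24.9, -3.2]
force: [0.2, 0.0, 0.8]
grip_width: 0.0008
```

```bash
python3 - <<'E'
from h import *
from cell import read_camera,env
state();print(delta(W([0,0,27])[0],RY()))
for c in('top','scene'):
    im,d=read_camera(c);cv2.imwrite(f'pics/{c}11.png',im[...,::-1])
ims=[]
for c,box in(('top',(255,170,300,215)),('scene',(230,165,275,210))):
    ims.append(cv2.resize(cv2.imread(f'pics/{c}11.png')[box[1]:box[3],box[0]:box[2]],None,fx=8,fy=8,interpolation=cv2.INTER_CUBIC))
cv2.imwrite('pics/q11.png',np.hstack(ims))
E
```

```text
t 16.0 pos [ 0.5965 -0.0338  0.1654] rot [-90.16 -24.89  -3.17] F [0.2 0.  0.8] w 0.8 q [-27.  -3.  27. 119.   5.  39.  83.]
 in fork mm [ 0.  -0.4 44.5]
[ 0.  17.5  0.5  0.1  0.  -0.1]
```

View pics/q11.png

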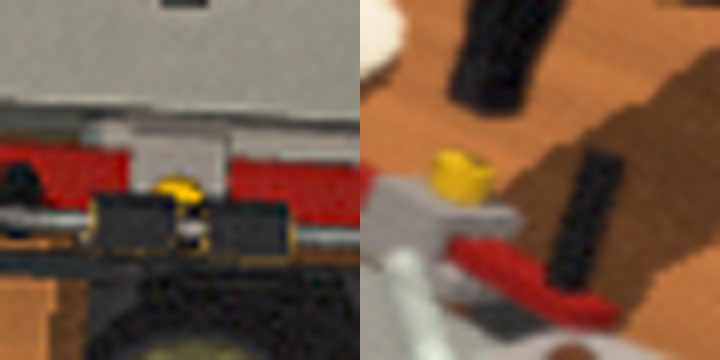

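>>> move_arm(
  moves=[
    [0,8,0.4,0,0,0],
    [0,14,0.4,0,0,0],
    [0,17,0.4,0,0,0],
    [0,18,0.4,0,0,0],
    [0,18,0.4,0,0,0],
  ],
)

```text
time_s: 16.52
tool_pos: [0.6039, -0.0339, 0.1484]
tool_rot: [-90.2, -24.8, -3.2]
force: [-0.4, -0.6, -0.2]
grip_width: 0.0001
```

>>> move_arm(
  moves=[
    [0,1,0,0,0,0],
    [0,2,0,0,0,0],
    [0,2,0,0,0,0],
  ],
)

```text
time_s: 16.77
tool_pos: [0.6047, -0.0339, 0.1483]
tool_rot: [-90.1, -24.9, -3.2]
force: [-6.8, -0.1, 8.7]
grip_width: 0.0003
```

```bash
python3 - <<'E'
from h import *
state()
E
```

```text
t 16.77 pos [ 0.6047 -0.0339  0.1483] rot [-90.11 -24.88  -3.2 ] F [-6.8 -0.1  8.7] w 0.3 q [-27.  -1.  27. 119.   3.  37.  85.]
 in fork mm [ 0.3 -0.1 25.6]
```

>>> move_arm(
  moves=[
    [0,1,0,0,0,0],
    [0,2,0,0,0,0],
    [0,2,0,0,0,0],
  ],
)

```text
time_s: 17.02
tool_pos: [0.605, -0.034, 0.1482]
tool_rot: [-90.0, -24.8, -3.3]
force: [-22.1, 1.2, 25.8]
grip_width: 0.0004
```

>>> move_arm(
  moves=[
    [0,-8,0,0,0,0],
    [0,-40,0,0,0,0],
    [0,-75,0,0,0,0],
    [0,-90,0,0,0,0],
    [-60,-90,0,0,0,0],
    [-60,-90,0,0,0,0],
  ],
)

```text
time_s: 17.52
tool_pos: [0.5115, -0.0284, 0.202]
tool_rot: [-90.1, -24.9, -3.2]
force: [-1.2, -0.9, -1.7]
grip_width: 0.0005
```

```bash
python3 - <<'E'
from h import *
from cell import read_camera,env
state()
for c in('top','scene'):
    im,d=read_camera(c);cv2.imwrite(f'pics/{c}12.png',im[...,::-1])
a=np.linspace(0,2*np.pi,24)
ex={'h0':np.c_[11*np.cos(a),11*np.sin(a),0*a],'h1':np.c_[11*np.cos(a),11*np.sin(a),0*a+14]}
ims=[]
for c,box in(('top',(255,170,300,215)),('scene',(230,165,275,210))):
    i=cv2.imread(f'pics/{c}12.png')
    ims.append(cv2.resize(i[box[1]:box[3],box[0]:box[2]],None,fx=8,fy=8,interpolation=cv2.INTER_CUBIC))
    overlay(c,i,0,box,8,'pics/a.png',ex);ims.append(cv2.imread('pics/a.png'))
cv2.imwrite('pics/q12.png',cv2.resize(np.vstack([np.hstack(ims[:2]),np.hstack(ims[2:])]),None,fx=.8,fy=.8,interpolation=cv2.INTER_AREA))
E
```

```text
t 17.52 pos [ 0.5115 -0.0284  0.202 ] rot [-90.1  -24.9   -3.19] F [-1.2 -0.9 -1.7] w 0.5 q [-24. -17.  20. 126.  12.  46.  76.]
 in fork mm [-61.7   0.2 113.7]
```

View pics/q12.png

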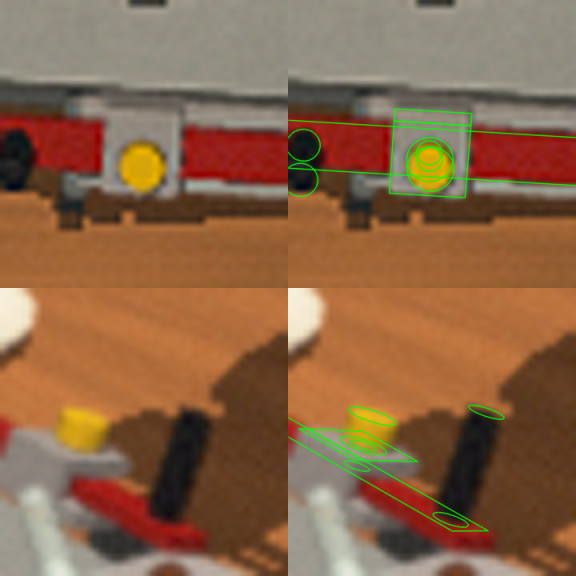

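View pics/top12.png

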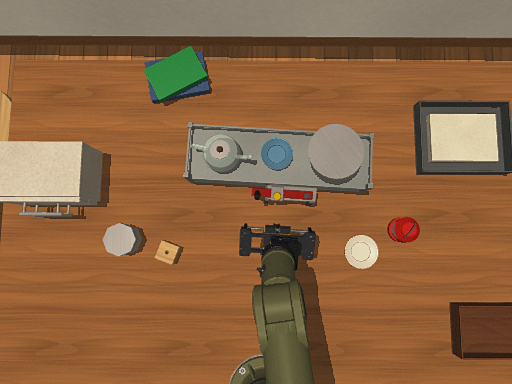

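>>> move_arm(
  moves=[
    [10,0,0,0,0,0],
    [20,0,0,0,0,0],
    [20,0,0,0,0,0],
  ],
)

```text
time_s: 17.87
tool_pos: [0.5357, -0.0299, 0.2136]
tool_rot: [-90.1, -25.2, -3.2]
force: [-0.2, -0.1, 0.7]
grip_width: 0.0004
```

```bash
python3 - <<'E'
from h import *
from cell import job
state();print(job.sign_off());state()
E
```

```text
t 17.87 pos [ 0.5357 -0.0299  0.2136] rot [-90.13 -25.24  -3.2 ] F [-0.2 -0.1  0.7] w 0.4 q [-25. -15.  21. 122.  11.  47.  77.]
 in fork mm [-3.48e+01  1.00e-01  1.14e+02]
the job is handed in; nothing more can be done
None
the job is handed in; nothing more can be done
```

The rack is locked and handed in at 17.9 s on the robot's clock, well under the 61 s limit. No verdict came back.

- **Lever:** I gripped the post and swung the lever to its hard stop. I then backed it off until its hole was nearly in line with the fork's.
- **Pin:** I took it from its rest, put it through fork and lever, and released it. I then pressed the head with closed fingers, to about 34 N against the fork, and backed the arm clear.

**Last checks:**
- During the press, contact came about 0.6 mm above the nominal seated height. That estimate includes calibration error, and the limit is 3 mm.
- Both camera overlays match the head sitting home and the lever shut, to about a pixel (roughly 3 mm).
- The final top picture shows the saucers, tin, lantern, teapot and cake stand where they began, judged by eye.
- The robot touches nothing; the wrist force reads about 0 N.

**Disagreements and close calls:**
- The hard stop put the fork about 1.3 mm nearer the robot than the top camera did. I used the hard-stop value, and the pin entered with only a few newtons of force.
- On the final retreat, joint 2 came within about half a degree of its range limit. I moved it back inside to about -15° before handing in.

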